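# Reload the sheathing stapler

## Task

Load the full-length strip of staples, crown up, into the sloping magazine channel of the upside-down stapler: push the red follower back up the slope with the strip until its lower end drops behind the yellow lip and it lies flat on the channel floor. Then slide the black cover fully home over it by its yellow fin and let go. Leave the short leftover strip, the tape measure, the battery and the lumber offcut where they are.

Things in the scene. Friction and masses are not known exactly. Their poses are not given: they have to be found in the camera images.
- strip: Full strip of glued wide-crown staples, copper coloured, standing crown up on its legs on the table: 96 long (its x) x 25 wide (its y) x 50 mm high (its z), about 160 g, shaped like an upside-down U with an open underside and open ends (legs and crown 4 mm thick), the same either way round. Origin: centre of its underside.
- half_strip: Leftover piece of the same staples, 40 long x 25 wide x 50 mm high; not to be used. Origin: centre of its underside.
- stapler: Pneumatic stapler fixed upside down in a plywood cradle (base board 260 x 130 mm, cannot move): grey cylinder and orange handle below, magazine channel on top. Origin: on the table under the channel; x is the horizontal direction in which the channel climbs. The lip end of the channel points roughly to the robot, its floor there 125 mm above the table.
- channel: Magazine channel on the stapler. Origin: on its floor, midway between its walls, at the uphill face of the lip. x points uphill along it (30 degrees from level), y across, z square off its floor (30 degrees from vertical, leaning to the lip end). 30 mm wide inside; walls 11 mm high, then 45-degree flares to 43 mm wide at 17 mm. From x = 125 mm up, 51 mm high side plates enclose the spring.
- lip_top (a point): Middle of the top of the yellow lip across the lower end of the channel: 5 mm above the channel floor. The lip is 6 mm thick (channel x -6 to 0), with nothing above it or beyond it, so a strip may overhang it.
- seat (a point): On the channel floor at channel x = 48 mm: where the centre of the strip's underside comes to lie when seated (strip from x = 0 at the lip to 96 mm, 20 mm past the follower's rest).
- follower_face (a point): Middle of the lower face of the red follower block (26 wide, 16 mm high, in the channel), at 8 mm above the channel floor. A strip's upper end pushes here.
- follower (a joint): Follower travel uphill in m: 0 at rest, when its face is at channel x = 76 mm; 0.042 at most. A spring pushes it downhill with 2 N at rest, 0.08 N more for each mm. 0.020 when a full strip is seated against the lip.
- cover (a joint): Black U-shaped sliding cover, 84 long, 44 mm wide, its top 57 and its roof's underside 54 mm off the channel floor. Travel along channel x in m: 0 closed over the strip against a stop, up to 0.12 open, uphill. Starts at 0.108 to 0.118, its lower edge then at channel x = 124 to 134 mm, clear of the strip's place. 2 N of friction keeps it where it is left.
- cover_grip (a point): Grip point in the yellow fin on top of the cover, 75 mm off the channel floor along channel z (so 18 mm above the cover's top). The fin is 36 long along channel x, 12 thick across (channel y), and reaches from 57 to 88 mm off the channel floor. It lies at channel x = 38 mm + cover joint value.
- tape: Yellow tape measure, 66 x 38 x 60 mm high; origin centre of underside. Leave alone.
- battery: Black and red tool battery, 115 x 75 x 63 mm high; origin centre of underside. Leave alone.
- offcut: Lumber offcut, 140 x 89 x 38 mm high; origin centre of underside. Leave alone.
Not all that is in view belongs to the job. Leave any pink look-alike of the strip alone.

How it is judged:
By the outcome, as a careful person would: the job done as asked, in the order asked, and still so for the second after the job is handed in, with the robot touching nothing.
It also fails if it takes over 64 s, if anything falls off the work surface, if the arm or the gripper's body presses on something with over 40 N, if the wrist force passes 120 N, or if a joint passes its speed limit or range.

## Robot

A 6-joint arm with a two-finger parallel gripper is mounted at the origin on the work surface. World frame = base frame: x ahead of the robot, y to its left, z up, the work surface at z = 0. Lengths are in m, angles in rad, forces in N, time in s.
With the tool pointing down it reaches from about 0.3 to 0.825 m from the base axis. Payload 5.4 kg.
Tool frame: the origin (TCP) lies at the very end of the fingers, on their centre line; the grasp point (between the pads) lies 19 mm behind it; z points along the fingers, y is the line along which they close (so a half turn about z gives the same grasp; the last joint's range is limited). The gripper opens to 92 mm and grips with 3 to 60 N. Pads are 20 mm wide; open, the fingers measure 128 mm over their backs; the gripper's body (75 mm by 189 mm) begins 69 mm behind the grasp point.
Start: joints at [1.098, 0.158, 1.597, -0, 1.386, -0.21], TCP at [0.149, 0.555, 0.215] pointing down, gripper open.
Joint ranges: [-2.91, 2.91], [-0.94, 2.29], [0.18, 2.7], [-1.29, 4.43], [0.17, 2.64], [-3, 3]. Speed limits (rad/s): [2.57, 2.57, 3.14, 3.14, 3.14, 3.14].

## Interface

Orientations are given as a rotation vector (axis times angle).
In Python, from workcell import bot gives the robot as it stands. Calls block until the motion is done:
- bot.goto(position, orientation): joint-space move of the TCP to a pose.
- bot.line_to(position, rot=None, max_speed=0.15): straight line of the TCP; rot=None keeps the orientation; max_speed is the mean speed in m/s.
- bot.set_joints(angles): joint-space move.
- bot.set_gripper(opening, newtons=None): opening from 0.0 (shut) to 1.0 (fully open); newtons is the grip in N (None keeps the last); returns when the fingers have stopped.
- bot.hold(seconds).
- bot.inverse_kinematics(position, orientation): joint angles nearest the present ones, or None.
- bot.read_camera(name): name is "side" or "top"; returns a dict with "pixels" (480x640x3 uint8, blue, green, red), "fx", "fy", "cx", "cy" (pixels), "k1" (the pictures are not rectified: a ray, as slopes to the right and down, at radius r is drawn at 1 + k1 r^2 times it, then the intrinsics apply), "R" (3x3) and "t" (3): a world point X has camera coordinates R X + t. Camera axes: x right, y down, z forward; pixel columns grow to the right and rows downward; lengths in m; the calibration is good to about 2 mm. A picture is of the moment at which its call begins. There is no depth.
A pose or a line that the arm cannot do raises bot.MotionError and nothing moves.
- bot.job_done(): hands the job in; it is judged then, once.
Readings, each from a call of its own:
- bot.current_clock(): time.
- bot.current_joints(): joint angles.
- bot.current_joint_vel(): joint speeds.
- bot.current_effort(): joint torques, N m.
- bot.current_ee_pos(): TCP position.
- bot.current_tool_rot(): TCP orientation.
- bot.current_contact_force(): force on the tool from outside, world axes, zero at the start.
- bot.current_ft_torque(): the same for the moment, N m.
- bot.current_opening(): opening from 0.0 (shut) to 1.0 (fully open).
- bot.current_grip_force(): force on a finger pad.
Only numpy, scipy, OpenCV 4.12 (cv2) and the standard library are available. Lean on these libraries where they do the work, as an engineer would, in place of code of your own. Each camera call takes 0.05 s, during which the arm holds its last target. There are 200 camera calls.

## Working session

There is one attempt and no reset: what is moved stays moved. The work goes in short steps, each a Python script; the robot and the scene stay as the last script left them, time stands still between calls to the robot, and variables do not carry over. Pictures are saved under pics/ and viewed, at most 10 in all, crops included, and the job is handed in when it is done.

```bash
mkdir -p pics; ls; python3 - <<'E'
from workcell import bot
import cv2,numpy as np
for n in("side","top"):
    c=bot.read_camera(n); cv2.imwrite(f"pics/{n}0.png",c["pixels"])
    print(n,{k:np.round(np.array(v),4).tolist() for k,v in c.items() if k!="pixels"})
    print("campos",-np.array(c["R"]).T@np.array(c["t"]))
print(bot.current_clock())
E
```

```text
pics
side {'fx': 464.2953, 'fy': 464.2953, 'cx': 314.4964, 'cy': 232.959, 'k1': -0.0311, 'R': [[0.9414, -0.3372, 0.0075], [-0.2535, -0.722, -0.6437], [0.2225, 0.6041, -0.7652]], 't': [-0.406, 0.1881, 1.0673]}
campos [ 0.19249421 -0.64583279  0.94080838]
top {'fx': 553.1938, 'fy': 553.1938, 'cx': 325.3162, 'cy': 238.9845, 'k1': -0.1256, 'R': [[0.0219, -0.9996, 0.0198], [-0.9964, -0.0235, -0.0816], [0.0821, -0.0179, -0.9965]], 't': [-0.0478, 0.426, 1.5964]}
campos [ 0.29448942 -0.00910814  1.62652384]
0.1
```

View pics/top0.png

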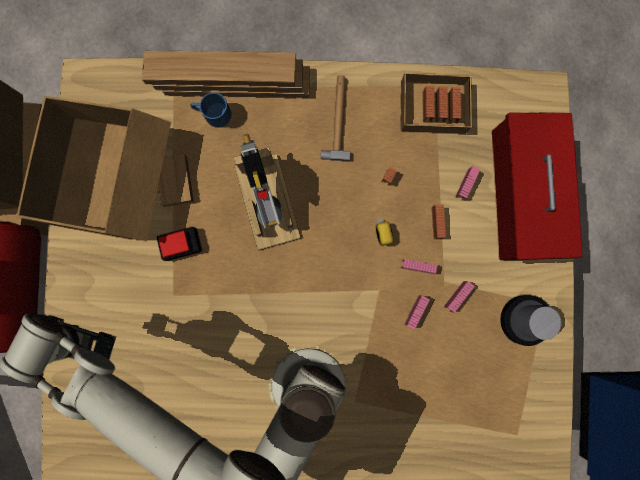

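View pics/side0.png

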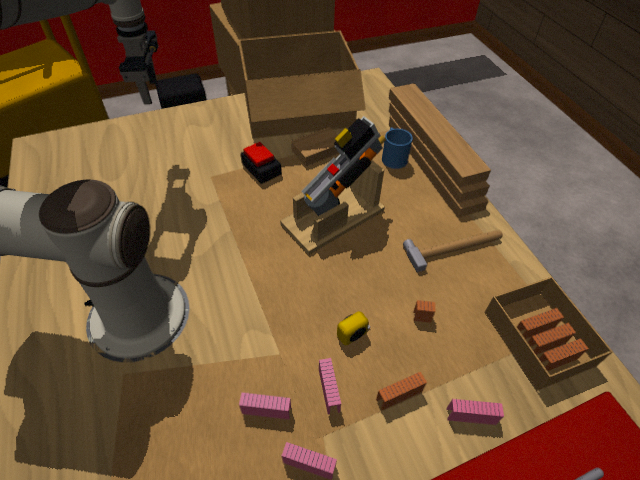

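```bash
cat > h.py <<'E'
import cv2,numpy as np
from workcell import bot
from scipy.spatial.transform import Rotation as Ro
def ray(c,uv):
    K=np.array([[c["fx"],0,c["cx"]],[0,c["fy"],c["cy"]],[0,0,1.]])
    p=cv2.undistortPoints(np.array([[uv]],float),K,np.array([c["k1"],0,0,0.]))[0,0]
    R=np.array(c["R"]);d=R.T@np.array([p[0],p[1],1]);return -R.T@np.array(c["t"]),d/np.linalg.norm(d)
def plane(c,uv,z):
    o,d=ray(c,uv);return o+d*(z-o[2])/d[2]
def tri(c1,u1,c2,u2):
    o1,d1=ray(c1,u1);o2,d2=ray(c2,u2)
    s=np.linalg.lstsq(np.c_[d1,-d2],o2-o1,rcond=None)[0]
    a,b=o1+s[0]*d1,o2+s[1]*d2;return (a+b)/2,np.linalg.norm(a-b)
def proj(c,X):
    K=np.array([[c["fx"],0,c["cx"]],[0,c["fy"],c["cy"]],[0,0,1.]])
    return cv2.projectPoints(np.array(X,float).reshape(-1,1,3),cv2.Rodrigues(np.array(c["R"]))[0],np.array(c["t"],float),K,np.array([c["k1"],0,0,0.]))[0][:,0]
E
python3 - <<'E'
from h import *
im={n:cv2.imread(f"pics/{n}0.png") for n in("top","side")}
def crop(n,x,y,w,h,s): return cv2.resize(im[n][y:y+h,x:x+w],None,fx=s,fy=s,interpolation=cv2.INTER_CUBIC)
a=np.vstack([np.hstack([crop("top",420,195,40,50,5.),crop("side",370,365,60,50,5.)]) ,np.zeros((350,500,3),np.uint8)])
b=crop("top",230,130,75,125,4.); a[250:600,0:300]=b[150:500]
a=np.vstack([np.hstack([crop("top",420,195,40,50,5),crop("side",370,365,60,50,5),np.zeros((250,300,3),np.uint8)]),np.zeros((350,800,3),np.uint8)])
a[:500,500:800]=b
a[250:600,0:500]=cv2.resize(crop("side",280,110,125,88,4),(500,350))
cv2.imwrite("pics/crop1.png",a)
E
```

```text
(no output)
```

View pics/crop1.png

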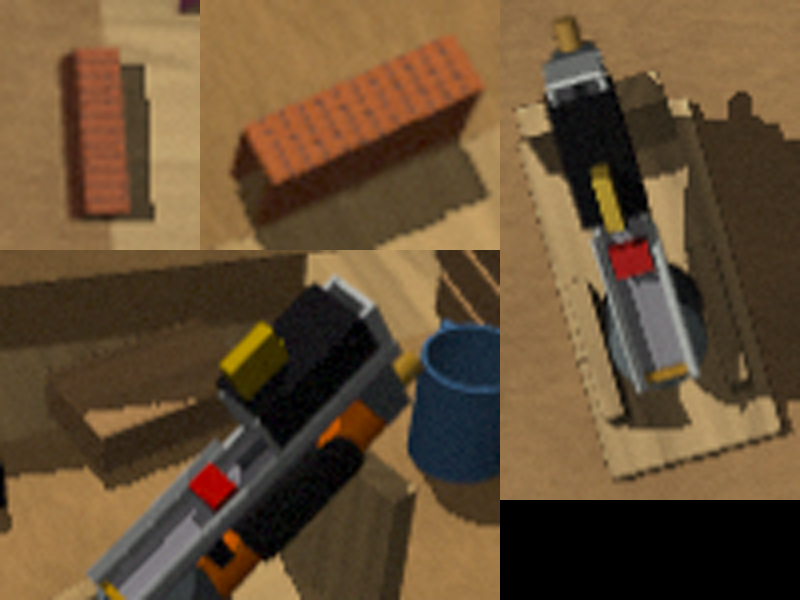

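Crop: the copper strip standing on the table (top 440,221 / side 402,390) is full-length; (391,176) is the short leftover; the three at (443,104) lie in a tray; the rest are pink. So the strip on the table at (440,221) is the one meant. Lip at top (272,223), follower at (263,194), fin at about (256,179).

```bash
python3 - <<'E'
from h import *
np.set_printoptions(precision=4,suppress=True)
C={n:bot.read_camera(n) for n in("top","side")}
t,s=C["top"],C["side"]
tc=[(435,205),(443.6,205),(445.6,237.8),(436.8,237.8)]; 
sc=[(379,391.4),(419.4,372.6),(426.6,382.6),(384.6,402)]
for c,q in((t,tc),(s,sc)):
    P=np.array([plane(c,u,.05)for u in q]);print(P[:,:2].tolist(),"c",P.mean(0),[np.linalg.norm(P[i]-P[i-1]) for i in range(4)])
def blobs(n,box,lo,hi):
    x,y,w,h=box;H=cv2.cvtColor(C[n]["pixels"],cv2.COLOR_BGR2HSV)[y:y+h,x:x+w]
    m=cv2.inRange(H,lo,hi);k,_,st,ce=cv2.connectedComponentsWithStats(m)
    return [(ce[i]+[x,y],st[i,4],(st[i,:4]+[x,y,0,0]).tolist()) for i in range(1,k) if st[i,4]>8]
for nm,lo,hi in(("yel",(18,170,90),(32,255,255)),("red",(0,200,120),(4,255,255))):
    for n,b in(("top",(230,120,75,125)),("side",(285,105,120,110))):
        print(nm,n,blobs(n,b,lo,hi))
E
```

```text
[[0.5307415735115095, -0.3535727171406177], [0.5314527244592804, -0.37891940289996145], [0.4359423373105068, -0.38503657690970045], [0.43533002182233393, -0.35922247658156914]] c [ 0.4834 -0.3692  0.05  ] [np.float64(0.09557867951314689), np.float64(0.025356660163622376), np.float64(0.09570608063845285), np.float64(0.025821361428241645)]
[[0.43396927366086696, -0.3657371353491067], [0.5268301748159023, -0.35804631033604833], [0.5305354337889008, -0.3814966911239802], [0.4354014863163399, -0.38845651170010115]] c [ 0.4817 -0.3734  0.05  ] [np.float64(0.022764474403522333), np.float64(0.09317883747239356), np.float64(0.023741299525425943), np.float64(0.09538819142935759)]
yel top [(array([256.2   , 179.3143]), np.int32(70), [253, 172, 8, 16]), (array([271.5  , 222.875]), np.int32(16), [268, 221, 8, 4])]
yel side [(array([341., 134.]), np.int32(77), [335, 128, 13, 13]), (array([380.9524, 138.2857]), np.int32(21), [379, 136, 5, 6]), (array([308.5, 196.5]), np.int32(16), [306, 194, 6, 6])]
red top [(array([262.5, 194.6]), np.int32(60), [258, 191, 10, 8])]
red side [(array([332.6418, 168.7761]), np.int32(67), [328, 164, 11, 11])]
```

```bash
python3 - <<'E'
from h import *
np.set_printoptions(precision=4,suppress=True)
t,s=bot.read_camera("top"),bot.read_camera("side")
L=tri(t,(271.5,222.9),s,(308.5,196.5));F=tri(t,(262.5,194.6),s,(332.6,168.8));Y=tri(t,(256.2,179.3),s,(341,134))
print(L,F,Y,plane(t,(271.5,222.9),.128),plane(s,(308.5,196.5),.128))
f=lambda a,b:np.degrees(np.arctan2(*(b-a)[1::-1]))
print(f(L[0],F[0]),f(L[0],Y[0]),f(F[0],Y[0]))
g=lambda x,y:(230+(x-500)/4,130+y/4)
b=[plane(t,g(*p),.015) for p in((612,478),(785,430),(518,108),(690,100))]
print(f(b[0],b[2]),f(b[1],b[3]),f(b[0],b[1])+90,np.linalg.norm(b[0]-b[1]))
# model check
for yaw in np.radians([12,14,16,18]):
    e=np.array([np.cos(yaw),np.sin(yaw),0]);x=e*np.cos(np.pi/6)+[0,0,.5];z=-e*.5+[0,0,np.cos(np.pi/6)]
    o=L[0]*[1,1,0]+[0,0,.128]+.003*x-.005*z
    d=Y[0]-o;print(np.degrees(yaw),o,"fin chan x,z",d@x,d@z,"fol",(F[0]-o)@x,(F[0]-o)@z)
print(bot.current_ee_pos(),bot.current_tool_rot(),bot.current_clock())
E
```

```text
(array([0.4567, 0.112 , 0.1262]), np.float64(0.00375915692983052)) (array([0.5263, 0.134 , 0.1776]), np.float64(0.0029940677535040885)) (array([0.5479, 0.1421, 0.2716]), np.float64(0.005730269581207708)) [0.4584 0.1114 0.128 ] [0.4543 0.1106 0.128 ]
17.569883476329455 18.289842638356376 20.566171806048036
16.16946433276373 17.502484069621026 16.913299727945656 0.1309464192538511
12.000000000000002 [0.4617 0.1131 0.1252] fin chan x,z 0.151394731056611 0.08162653707072923 fol 0.08464092729963797 0.011632710959507936
14.0 [0.4617 0.1133 0.1252] fin chan x,z 0.15166220007815073 0.08147211375914337 fol 0.08481656899837839 0.011531304177459227
16.0 [0.4616 0.1134 0.1252] fin chan x,z 0.15182868862253557 0.0813759915532258 fol 0.08491541312556279 0.011474236494021496
18.0 [0.4616 0.1136 0.1252] fin chan x,z 0.15189399384911967 0.08133828756307798 fol 0.08493733925484781 0.01146157743737651
[0.1493 0.555  0.2143] [-0.4116 -3.1143  0.0009] 0.3
```

```bash
cat >> h.py <<'E'
np.set_printoptions(precision=4,suppress=True)
YAW=np.radians(17.2);O=np.array([.4612,.1133,.125])
def frame(o=None,yaw=None):
    yaw=YAW if yaw is None else yaw
    e=np.array([np.cos(yaw),np.sin(yaw),0]);return e*np.cos(np.pi/6)+[0,0,.5],np.array([-e[1],e[0],0]),-e*.5+[0,0,np.cos(np.pi/6)]
def rot(a,n,sgn=1):  # tool x along sgn*a, tool z = -n
    z=-n;x=sgn*a;return Ro.from_matrix(np.c_[x,np.cross(z,x),z]).as_rotvec()
E
python3 - <<'E'
from h import *
x,y,z=frame();up=np.array([0,0,1.])
sy=np.radians(3.9);sa=np.array([np.cos(sy),np.sin(sy),0]);S=np.array([.4825,-.371,0])
for sg in(1,-1):
    print(sg)
    for p,r in((S+[0,0,.45],rot(sa,up,sg)),(S+[0,0,.026],rot(sa,up,sg)),(O+.052*x+.1*z,rot(x,z,sg)),(O+.048*x+.024*z,rot(x,z,sg)),(O+.155*x+.12*z,rot(x,z,sg)),(O+.038*x+.06*z,rot(x,z,sg))):
        print(bot.inverse_kinematics(p,r))
print(bot.inverse_kinematics([.25,.45,.45],bot.current_tool_rot()))
E
```

```text
1
[-0.8538  0.2213  1.0691 -0.      1.8512  0.6489]
[-0.8538  0.4516  1.6336 -0.      1.0564  0.6489]
[-0.1889 -0.6318  2.2898  0.2776  1.0297  0.9931]
[-0.1381 -0.4246  2.299   0.2979  0.808   0.9762]
[-0.0863 -0.3921  2.0041  0.2191  1.049   1.1214]
[-0.1763 -0.5627  2.3324  0.2926  0.919   0.9696]
-1
[-0.8538  0.2213  1.0691 -0.      1.8512 -2.4927]
[-0.8538  0.4516  1.6336 -0.      1.0564 -2.4927]
[-0.1889 -0.6318  2.2898  0.2776  1.0297 -2.1485]
[-0.1381 -0.4246  2.299   0.2979  0.808  -2.1654]
[-0.0863 -0.3921  2.0041  0.2191  1.049  -2.0202]
[-0.1763 -0.5627  2.3324  0.2926  0.919  -2.172 ]
[ 0.8287 -0.0334  1.3418 -0.0002  1.8338 -0.4793]
```

```bash
python3 - <<'E'
from h import *
up=np.array([0,0,1.])
sy=np.radians(3.9);sa=np.array([np.cos(sy),np.sin(sy),0]);S=np.array([.4825,-.371,0]);r=rot(sa,up)
bot.goto([.25,.45,.45],bot.current_tool_rot());bot.goto(S+[0,0,.45],r);print(bot.current_clock())
bot.set_gripper(.65,30);bot.line_to(S+[0,0,.1],max_speed=.25);bot.line_to(S+[0,0,.025],max_speed=.1)
bot.set_gripper(0,35);print(bot.current_opening(),bot.current_grip_force(),bot.current_contact_force())
bot.line_to(S+[0,0,.42],max_speed=.25);print(bot.current_opening(),bot.current_contact_force(),bot.current_clock())
E
```

```text
4.3667
0.26709697974239793 34.995275884866714 [-1.0849  0.1271  0.574 ]
0.26850597578116475 [-0.0774  0.1778 -1.5766] 9.8
```

```bash
cat >> h.py <<'E'
GH=.025 # TCP above strip underside
def pose(cx,h,tilt=0.,gx=0.):
    """strip underside centre at channel (cx,0,h), nose-down tilt; gx: strip centre minus TCP along strip"""
    x,y,z=frame();t=np.radians(tilt);a=x*np.cos(t)-z*np.sin(t);n=z*np.cos(t)+x*np.sin(t)
    return O+cx*x+h*z+GH*n-gx*a,rot(a,n)
E
python3 - <<'E'
from h import *
p,r=pose(.018,.13,4);bot.goto(p,r);p,r=pose(.018,.035,4);bot.line_to(p,max_speed=.2)
print(bot.current_ee_pos()-p,bot.current_contact_force(),bot.current_clock())
I=[]
for n,b in(("top",(225,140,70,100)),("side",(270,110,120,110))):
    c=bot.read_camera(n);cv2.imwrite(f"pics/{n}1.png",c["pixels"]);x,y,w,h=b
    I.append(cv2.resize(c["pixels"][y:y+h,x:x+w],None,fx=(5 if n=="top" else 3.6),fy=(5 if n=="top" else 3.6),interpolation=cv2.INTER_CUBIC))
    X,Y,Z=frame();print(n,proj(c,[O-.003*X+.005*Z,O+.076*X+.008*Z]))
a=np.zeros((500,790,3),np.uint8)
a[:500,:350]=I[0];a[:396,355:787]=I[1];cv2.imwrite("pics/crop2.png",a)
E
```

```text
[ 0.0004 -0.0003  0.0008] [ 0.7707 -0.1645 -1.4653] 12.225
top [[271.3489 223.6514]
 [263.4419 197.8566]]
side [[309.1302 196.0353]
 [331.1578 172.2542]]
```

View pics/crop2.png

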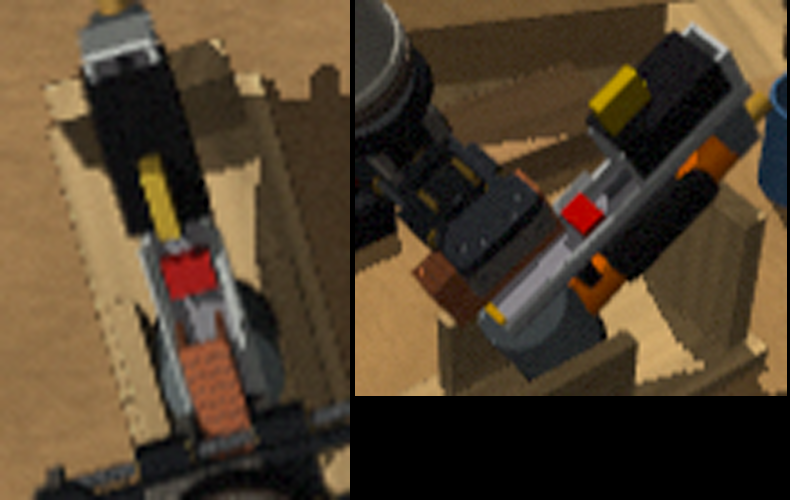

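Strip hangs just above the channel, aligned with it: its upper crown edge is centred at top px about (265.3, 208.6), with the lip and follower where I predicted them. Next I check the strip prediction and go in.

```bash
python3 - <<'E'
from h import *
t=bot.read_camera("top");s=bot.read_camera("side")
R=Ro.from_rotvec(bot.current_tool_rot()).as_matrix();p=bot.current_ee_pos()
b=p+GH*R[:,2]; a=R[:,0]; n=-R[:,2]; y=R[:,1]
E=[b+.048*a+.05*n+k*.0125*y for k in(-1,1)]
print("crown upper corners top",proj(t,E),"side",proj(s,E))
print("lower end crown/foot side",proj(s,[b-.048*a+.05*n-.0125*y*k for k in(-1,1)]+[b-.048*a-.0125*y*k for k in(-1,1)]))
# seen edges in top: strip side edges
im=t["pixels"];H=cv2.cvtColor(im,cv2.COLOR_BGR2HSV)
for row in(212,214,216,218,220,222):
    m=cv2.inRange(H[row:row+1,255:285],(4,120,80),(14,255,255))[0];k=np.where(m)[0]+255
    print(row,k.min() if len(k) else None,k.max() if len(k) else None)
c0,c1=b+.048*a+.05*n,b+.0*a+.05*n
print("pred centreline",proj(t,[c0,c1]))
print("pred channel floor at lip, x=40,70",proj(t,[O+u*frame()[0] for u in(0,.04,.07)]))
E
```

```text
crown upper corners top [[261.0364 211.0642]
 [270.5193 208.397 ]] side [[314.6539 156.8047]
 [321.2117 162.5853]]
lower end crown/foot side [[290.9302 191.5844]
 [284.7271 185.4448]
 [299.1364 201.1376]
 [293.0751 195.1212]]
212 261 271
214 262 271
216 263 272
218 263 273
220 264 273
222 264 273
pred centreline [[265.778  209.7301]
 [270.9415 226.8228]]
pred channel floor at lip, x=40,70 [[270.9319 221.9782]
 [266.9429 208.8758]
 [263.8984 198.8585]]
```

```bash
python3 - <<'E'
from h import *
x,y,z=frame()
def rep(s):
    f=bot.current_contact_force();print(s,"Fchan",np.array([f@x,f@y,f@z]),"M",bot.current_ft_torque(),"t",bot.current_clock())
rep("start")
for cx,h,v in((.018,.015,.08),(.018,.0085,.04),(.030,.0085,.05),(.045,.0085,.05),(.056,.0085,.05)):
    p,r=pose(cx,h,4);bot.line_to(p,r,max_speed=v);rep((cx,h))
    f=bot.current_contact_force()
    if abs(f@z)>15 or abs(f@y)>12: print("stop");break
I=[]
for n,b,k in(("top",(225,140,70,100),5),("side",(270,110,120,110),3.6)):
    c=bot.read_camera(n);X,Y,w,h=b
    I.append(cv2.resize(c["pixels"][Y:Y+h,X:X+w],None,fx=k,fy=k,interpolation=cv2.INTER_CUBIC))
a=np.zeros((500,790,3),np.uint8)
a[:500,:350]=I[0];a[:396,355:787]=I[1];cv2.imwrite("pics/crop3.png",a)
E
```

```text
start Fchan [-0.6539 -0.7019 -0.93  ] M [-0.1892  0.459   0.0374] t 12.425
(0.018, 0.015) Fchan [-0.9076 -0.27   -0.7653] M [-0.1252  0.4372 -0.009 ] t 12.825
(0.018, 0.0085) Fchan [-1.3894 -0.4787 -0.8913] M [-0.1345  0.429  -0.0276] t 13.1333
(0.03, 0.0085) Fchan [-2.7177 -0.0189  1.1452] M [-0.3004  0.8518  0.0764] t 13.525
(0.045, 0.0085) Fchan [-3.9382  0.9691 -0.7982] M [-0.2916  1.1541  0.0124] t 13.975
(0.056, 0.0085) Fchan [-4.2068 -0.2146 -0.7583] M [-0.3569  1.329   0.0578] t 14.3417
```

View pics/crop3.png

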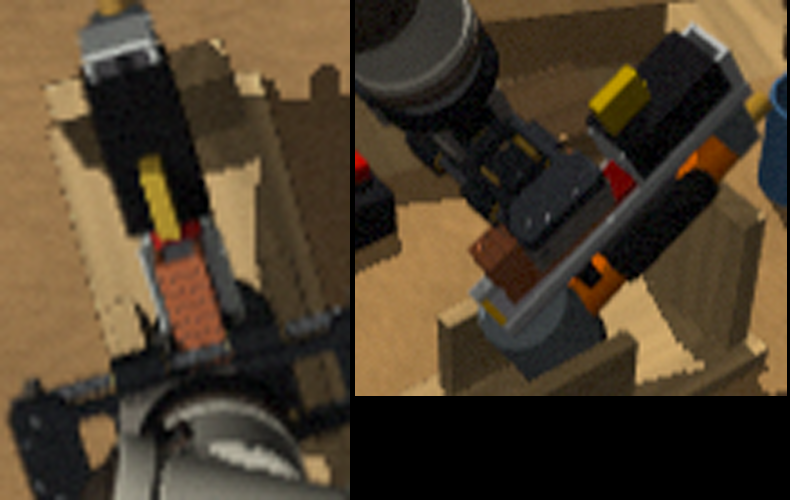

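Follower pushed up and the strip's lower end is past the lip. Now flatten, lower, and back off to the lip.

```bash
python3 - <<'E'
from h import *
x,y,z=frame()
def F():
    f=bot.current_contact_force();return np.array([f@x,f@y,f@z])
p,r=pose(.056,.005,0);bot.line_to(p,r,max_speed=.04);print(F())
h=.005;f0=F()[2]
while h>-.006 and F()[2]-f0<5:
    h-=.001;bot.line_to(pose(.056,h)[0],max_speed=.03)
print("h",h,F(),bot.current_clock())
h+=.0005;cx=.056;bot.line_to(pose(cx,h)[0],max_speed=.03);f0=F()[0]
while cx>.036 and F()[0]-f0<4:
    cx-=.0015;bot.line_to(pose(cx,h)[0],max_speed=.03)
print("cx",cx,f0,F(),bot.current_clock())
I=[]
for n,b,k in(("top",(225,140,70,100),5),("side",(270,110,120,110),3.6)):
    c=bot.read_camera(n);X,Y,w,hh=b
    I.append(cv2.resize(c["pixels"][Y:Y+hh,X:X+w],None,fx=k,fy=k,interpolation=cv2.INTER_CUBIC))
a=np.zeros((500,790,3),np.uint8)
a[:500,:350]=I[0];a[:396,355:787]=I[1];cv2.imwrite("pics/crop4.png",a)
E
```

```text
[-5.4687  0.3847 -3.1774]
h -0.001 [-11.5232   0.0234  18.386 ] 16.1917
cx 0.053 -7.7365386336620485 [-0.5169  0.6578  5.0127] 16.9417
```

View pics/crop4.png

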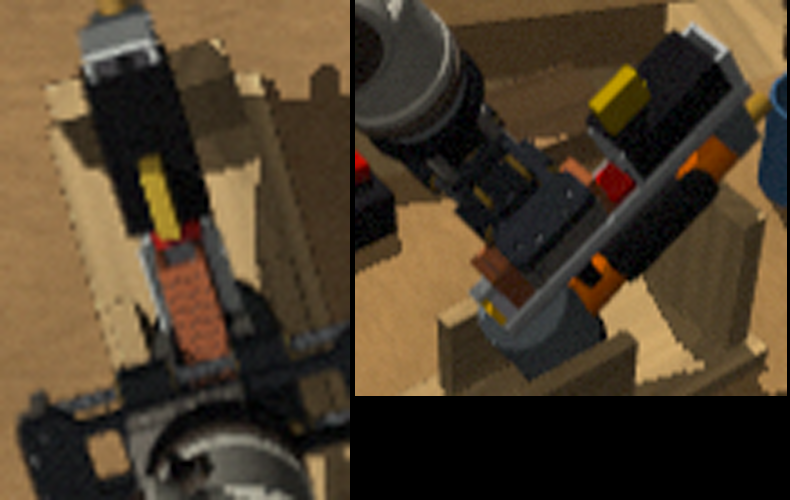

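Strip is flat on the floor, still about 8 mm short of the lip (the force change was floor friction). Continue down to the lip, then release.

```bash
python3 - <<'E'
from h import *
x,y,z=frame()
def F():
    f=bot.current_contact_force();return np.array([f@x,f@y,f@z])
h=-.0003;cx=.053
while cx>.038 and F()[0]<6:
    cx-=.001;bot.line_to(pose(cx,h)[0],max_speed=.03)
    print(round(cx,4),F())
print(bot.current_clock())
bot.set_gripper(.5);bot.hold(.3)
p=pose(cx,h)[0];bot.line_to(p+.12*z,max_speed=.2);bot.line_to(p+.12*z-.14*x+[0,0,.1],max_speed=.3)
I=[]
for n,b,k in(("top",(225,140,70,100),5),("side",(270,110,120,110),3.6)):
    c=bot.read_camera(n);X,Y,w,hh=b;cv2.imwrite(f"pics/{n}5.png",c["pixels"])
    I.append(cv2.resize(c["pixels"][Y:Y+hh,X:X+w],None,fx=k,fy=k,interpolation=cv2.INTER_CUBIC))
    print(n,"pred seated crown corners",proj(c,[O+u*x+v*y+.05*z for u in(0,.096) for v in(.0125,-.0125)]).round(1).tolist())
a=np.zeros((500,790,3),np.uint8)
a[:500,:350]=I[0];a[:396,355:787]=I[1];cv2.imwrite("pics/crop5.png",a)
print(bot.current_clock())
E
```

```text
0.052 [-0.2843  0.8998  7.3469]
0.051 [0.0301 1.0153 6.0149]
0.05 [0.1189 0.4877 7.0394]
0.049 [1.026  0.1347 7.3275]
0.048 [0.3465 0.9024 6.8868]
0.047 [0.5965 0.9117 5.4379]
0.046 [0.9726 0.8202 6.3421]
0.045 [0.5589 0.7013 6.6278]
0.044 [1.1366 0.0293 5.9335]
0.043 [6.1864 0.8991 1.8185]
19.5417Traceback (most recent call last):
  File "<stdin>", line 11, in <module>
workcell.MotionError: the arm cannot follow that straight line within its joint ranges
```

```bash
python3 - <<'E'
from h import *
x,y,z=frame()
a0=np.array([1,0,0.]);up=np.array([0,0,1.])
q=bot.current_ee_pos()-O;print("chan pos",q@x,q@y,q@z,bot.current_opening(),bot.current_contact_force())
if q@z<.09:
    bot.line_to(bot.current_ee_pos()+.1*z,max_speed=.2)
bot.goto([.36,-.13,.38],rot(a0,up))
I=[]
for n,b,k in(("top",(225,140,70,100),5),("side",(270,110,120,110),3.6)):
    c=bot.read_camera(n);X,Y,w,hh=b;cv2.imwrite(f"pics/{n}5.png",c["pixels"])
    I.append(cv2.resize(c["pixels"][Y:Y+hh,X:X+w],None,fx=k,fy=k,interpolation=cv2.INTER_CUBIC))
    P=proj(c,[O+u*x+v*y+.05*z for u in(0,.096) for v in(.0125,-.0125)]);print(n,"pred seated crown corners, crop px",((P-[X,Y])*k+[0 if n=="top" else 355,0]).round(0).tolist())
a=np.zeros((500,790,3),np.uint8)
a[:500,:350]=I[0];a[:396,355:787]=I[1];cv2.imwrite("pics/crop5.png",a)
print(bot.current_clock())
E
```

```text
chan pos 0.042397872629507075 5.814493210421455e-05 0.14394011614038021 0.5008938034603864 [0.9082 0.0705 0.0526]
top pred seated crown corners, crop px [[213.0, 452.0], [259.0, 439.0], [162.0, 289.0], [209.0, 276.0]]
side pred seated crown corners, crop px [[460.0, 269.0], [483.0, 290.0], [562.0, 164.0], [585.0, 184.0]]
22.2083
```

View pics/crop5.png

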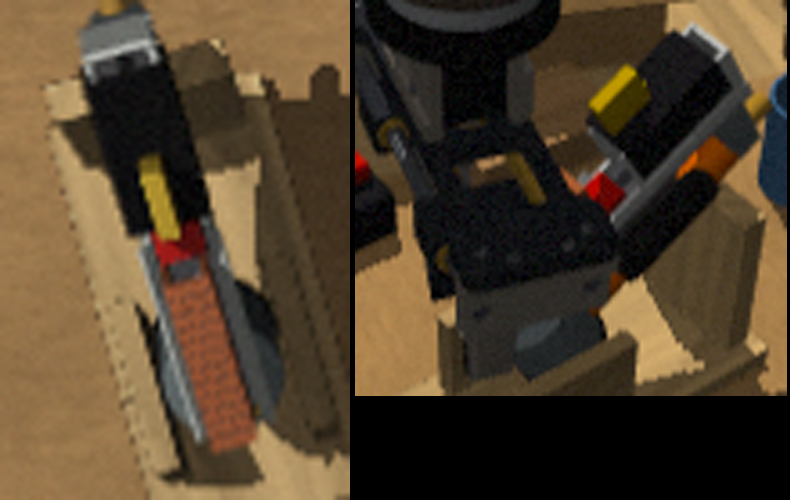

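```bash
python3 - <<'E'
from h import *
x,y,z=frame()
bot.line_to([.36,-.13,.43]);bot.goto([.40,-.30,.38],rot(np.array([1,0,0.]),np.array([0,0,1.])))
I=[]
for n,b,k in(("top",(240,180,45,55),8),("side",(285,130,85,80),5)):
    c=bot.read_camera(n);X,Y,w,hh=b
    m=cv2.inRange(cv2.cvtColor(c["pixels"],cv2.COLOR_BGR2HSV),(5,120,60),(13,255,255))[Y:Y+hh,X:X+w]
    pts=np.argwhere(m)[:,::-1]+[X,Y];print(n,len(pts),cv2.minAreaRect(pts.astype(np.float32)))
    I.append(cv2.resize(c["pixels"][Y:Y+hh,X:X+w],None,fx=k,fy=k,interpolation=cv2.INTER_CUBIC))
    for d,lab in((0,"crown"),(-.05,"foot")):
        P=proj(c,[O+u*x+v*y+(.05+d)*z for u in(0,.096) for v in(.0125,-.0125)]);print(n,lab,((P-[X,Y])*k+[0 if n=="top" else 365,0]).round(0).tolist())
a=np.zeros((440,790,3),np.uint8)
a[:440,:360]=I[0];a[:400,365:790]=I[1];cv2.imwrite("pics/crop6.png",a)
print(bot.current_clock())
E
```

```text
top 352 ((265.61358642578125, 207.67518615722656), (45.08000183105469, 9.839998245239258), 73.73979187011719)
top crown [[221.0, 404.0], [294.0, 383.0], [140.0, 142.0], [215.0, 121.0]]
top foot [[212.0, 346.0], [283.0, 326.0], [134.0, 91.0], [206.0, 70.0]]
side 497 ((314.9799499511719, 160.272216796875), (66.26258850097656, 40.83958435058594), 78.95905303955078)
side crown [[436.0, 273.0], [467.0, 303.0], [577.0, 127.0], [610.0, 156.0]]
side foot [[479.0, 315.0], [509.0, 344.0], [614.0, 175.0], [646.0, 203.0]]
23.55
```

View pics/crop6.png

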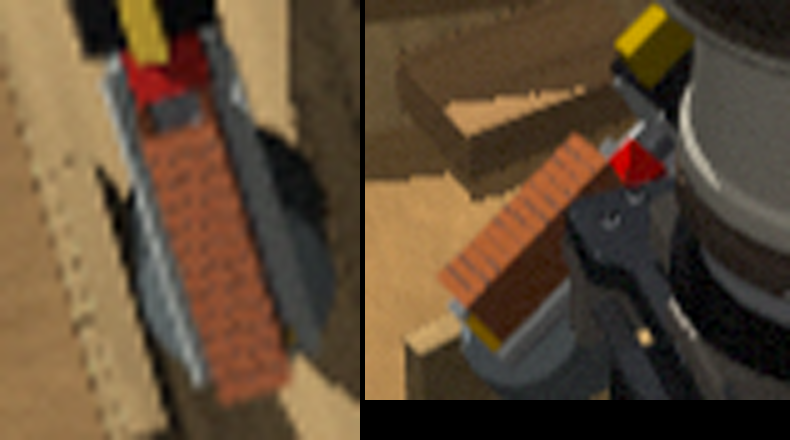

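Strip is seated flat behind the lip (the crown edges match the prediction in both views). Now the cover.

```bash
python3 - <<'E'
from h import *
x,y,z=frame();r=rot(x,z)
def F():
    f=bot.current_contact_force();return np.array([f@x,f@y,f@z])
P=lambda u,h:O+u*x+h*z
bot.goto(P(.152,.18),r);bot.set_gripper(.45,30);f0=F()
bot.line_to(P(.152,.1),max_speed=.15);bot.line_to(P(.152,.0615),max_speed=.06);print("down",F()-f0)
bot.set_gripper(0,30);print("open",bot.current_opening(),bot.current_grip_force(),F()-f0,bot.current_clock())
u=.152
while u>.024:
    u-=.004;bot.line_to(P(u,.0615),max_speed=.08);f=F()-f0
    if abs(f[0])>9 or abs(f[2])>15 or u<.05: print(round(u,4),f)
    if abs(f[0])>14: break
print(bot.current_clock())
E
```

```text
down [ 0.1304 -0.1398  0.9925]
open 0.12712199784880296 30.001909732818604 [ 0.4503 -6.6898  0.2934] 27.45
0.048 [ 0.1397 -7.0141 -0.751 ]
0.044 [-0.0926 -6.979  -0.4265]
0.04 [-0.2405 -7.6166 -1.6514]
0.036 [ 12.7069  -4.7039 -17.9255]
0.032 [ 22.2585  -3.5746 -28.3616]
34.95
```

```bash
python3 - <<'E'
from h import *
x,y,z=frame()
P=lambda u,h:O+u*x+h*z
bot.set_gripper(.5);bot.hold(.2)
bot.line_to(P(.034,.13),max_speed=.12);bot.goto([.32,.30,.42],rot(np.array([1,0,0.]),np.array([0,0,1.])))
I=[]
for n,b,k in(("top",(230,120,75,125),4),("side",(280,110,120,110),4)):
    c=bot.read_camera(n);X,Y,w,hh=b
    I.append(cv2.resize(c["pixels"][Y:Y+hh,X:X+w],None,fx=k,fy=k,interpolation=cv2.INTER_CUBIC))
    Q=proj(c,[P(0.02,.088),P(.056,.088),P(-.004,.057)+.022*y,P(-.004,.057)-.022*y,P(.08,.057)-.022*y,P(.08,.057)+.022*y]);print(n,((Q-[X,Y])*k+[0 if n=="top" else 310,0]).round(0).tolist())
a=np.zeros((500,790,3),np.uint8)
a[:500,:300]=I[0];a[:440,310:790]=I[1];cv2.imwrite("pics/crop7.png",a)
print(bot.current_clock(),bot.current_contact_force())
E
```

```text
top [[164.0, 433.0], [149.0, 383.0], [139.0, 455.0], [203.0, 437.0], [169.0, 323.0], [103.0, 341.0]]
side [[396.0, 258.0], [440.0, 213.0], [368.0, 289.0], [412.0, 332.0], [512.0, 228.0], [466.0, 187.0]]
37.7167 [ 1.1775  0.0407 -0.6139]
```

View pics/crop7.png

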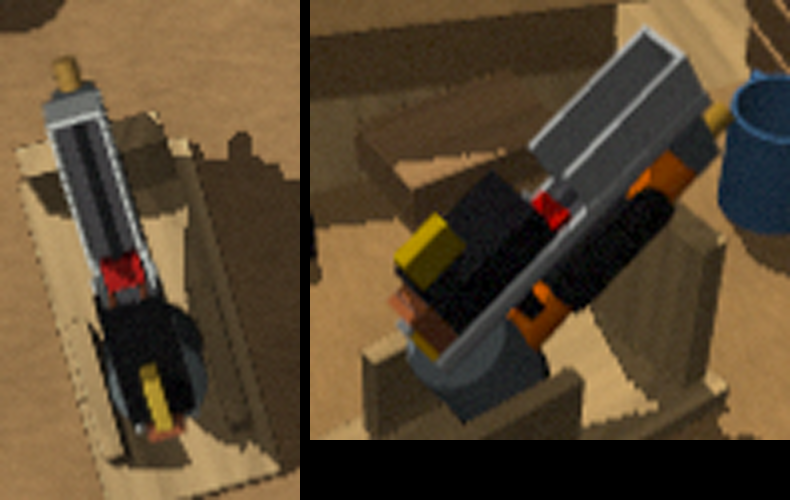

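Cover sits at its closed stop (fin at side-crop (396–440, 213–260), as predicted). The strip is behind the lip and the gripper is clear.

```bash
python3 -c "
from workcell import bot
print(bot.job_done(),bot.current_clock())"
```

```text
the job is handed in; nothing more can be done
the job is handed in; nothing more can be done
```

The full strip lies flat behind the lip, the cover is slid home against its stop and released, and the job was handed in at about 38 s of the 64 s allowed; the verdict was not shown.

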